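# Change an overhead stirrer into its other speed range

### The arm

A 6-joint arm with a two-finger parallel gripper is mounted at the origin on the work surface. World frame = base frame: x ahead of the robot, y to its left, z up, the work surface at z = 0. Lengths are in m, angles in rad, forces in N, time in s.
With the tool pointing down it reaches from about 0.325 to 0.85 m from the base axis. Payload 4.4 kg.
Tool frame: the origin (TCP) lies at the very end of the fingers, on their centre line; the grasp point (between the pads) lies 19 mm behind it; z points along the fingers, y is the line along which they close (so a half turn about z gives the same grasp; the last joint's range is limited). The gripper opens to 94 mm and grips with 3 to 60 N. Pads are 16 mm wide; open, the fingers measure 119 mm over their backs; the gripper's body (75 mm by 177 mm) begins 78 mm behind the grasp point.
Start: joints at [-1.276, 0.207, 1.542, -0, 1.393, -0.15], TCP at [0.248, -0.519, 0.205] pointing down, gripper open.
Joint ranges: [-2.73, 2.73], [-0.86, 2.22], [0.23, 2.46], [-1.11, 4.25], [0.08, 2.63], [-2.82, 2.82]. Speed limits (rad/s): [2.79, 2.79, 3.14, 3.14, 3.14, 3.14].

### API

Orientations are given as a rotation vector (axis times angle).
In Python, from station import read_state, read_camera, get_calibration, sign_off gives the robot as it stands.
- The arm moves only by the tool servo_tool, never from a script. Its argument "increments" is a list of rows, each a list of 2 entries, a list of its own where there are three numbers: the shift along the tool's x, y, z in m, then the turn about the tool's z in degrees. A call has 1 to 10 rows; each row is the pose to reach, as a shift and turn from the pose commanded when the call began, along the tool's axes at that moment; what a row does not reach only later rows make up. A row lasts 1/8 s, in which the tool goes at most 62.5 mm and 10.7 degrees, less where a joint would pass 70% of its speed; a pose out of reach is approached as far as the arm can. A call with a gripper value outside its range is refused whole. "jaw" is the closure, from -1 (fully open) to 1 (shut), set as the call begins (left out, the last holds). The fingers move at their own pace and stop on an object; "grip_force" is the grip in N (left out, the last holds). Time passes only in rows, so rows that repeat a pose let the fingers close. It gives the time, the measured TCP pose, the force, the opening and the grip force at its end, in the units of the state.
- read_state(): the state, without advancing time (a new reading comes with each control period).
- read_camera(name): name is "side" or "top"; returns the picture (420x560x3 uint8, red, green, blue); there is no depth.
- get_calibration(name): a dict with "intrinsics" (3x3 intrinsics, pixels), "D" ([k1, k2, p1, p2, k3] as OpenCV has them; the pictures are not rectified), "R" (3x3) and "t" (3): a world point X has camera coordinates R X + t. Camera axes: x right, y down, z forward; pixel columns grow to the right and rows downward; lengths in m; the calibration is good to about 2 mm. A picture is of the moment at which its call begins. get_calibration takes no time and is no camera call.
- sign_off(): hands the job in; it is judged then, once.
The state is a dict: "time_s": time; "qpos": joint angles; "qd": joint speeds; "effort": joint torques, N m; "tcp_pos": TCP position; "eef_rot": TCP orientation; "contact_force": force on the tool from outside, world axes, zero at the start; "torque": the same for the moment, N m; "finger_gap": finger opening in m; "grasp_force": force on a finger pad.
Only numpy, scipy, OpenCV 4.12 (cv2) and the standard library are available. Lean on these libraries where they do the work, as an engineer would, in place of code of your own. Each camera call takes 0.05 s, during which the arm holds its last target. There are 200 camera calls.

### The job

The bench stirrer is switched off and out of gear: put it into gear by pushing its gear-change knob fully down until the gears inside are in full mesh. The teeth will be standing on one another, so ease the knob down until it bears springily on them, rock the spindle gently by its wing grip until the teeth drop in and it goes solid, then push the knob home and let go. Never force the knob or the teeth, and leave the other things on the bench where they are.

Things in the scene. Friction and masses are not known exactly. Their poses are not given: they have to be found in the camera images.
- gear_knob (a joint): Travel of the gear-change knob, m: 0 = up, out of gear (starts at 0 to 0.002); 0.016 = fully down, in mesh, a rubber-cushioned stop. Friction about 8 N; stays where left. It drives the steel shift gear through a spring: tooth on tooth, the gear stops at 0.004 of travel, from there the spring adds 1.5 N then 0.9 N per mm, solid at 0.013. Keep the push under 30 N.
- gear_knob_top (a point): Top centre of the gear-change knob: grey mushroom, 28 mm across, 16 mm high, on a 10 mm rod through the stirrer's clear cover; z up; up, it is 36 mm above the cover. Let go, it holds up to 8 N of spring: 12 to 15 N of push loads it well (part-way down). Once teeth line up, the spring throws the shift gear in without the knob moving; then the knob goes home against friction alone.
- spindle_grip (a point): Centre of the grey wing grip on the spindle's upper end: a bar 44 mm long (x axis), 14 mm wide (y axis, take it across this), 26 mm high, underside 12 mm above the clear cover; 54 mm from the gear-change knob. It turns about its vertical z axis: 0.04 N m free, 0.1 to 0.2 while tooth rubs on tooth. In mesh it is solid but for 2 to 3 degrees of backlash; stop at some 0.3 N m, keep under 0.55.
- spindle: Spindle with its pale plastic gear, 73 mm across, 12 mm thick, seen through the clear cover beside the steel shift gear under the knob. 12 teeth, 32 mm from the axis, repeating every 30 degrees; they first line up after 2 to 28 degrees of turn, either way. Not measured: how the teeth stand to the wing grip. No more than 20 N on the teeth. Origin on the axis at the cover's top; turns with the grip.
- stirrer: Overhead stirrer, fixed, parked low on its stand: white housing 190 x 92 mm, grey stand plate 340 x 220 x 12 mm. Origin on the bench; along its x axis (away from the robot, yaw varies) the spindle lies at -26 mm, the gear-change knob at +28 mm, a 16 mm stand rod, 347 mm high, at +200 mm. Clear cover's top at 265 mm; only the rod stands higher than the two knobs.
- solvent_bottle: Amber bottle, 72 mm across, 150 mm high, standing on the bench beside the stand plate; to be left alone. Origin at its base.
- beaker: Glass beaker, 70 mm across, 90 mm high, on the bench; to be left alone. Origin at its base.
- paddle: Steel paddle shaft lying on the bench, 275 mm long; to be left alone. Origin under its middle, x along it.
- sample_jar: White jar, 52 mm across, 66 mm high, on the bench; to be left alone. Origin at its base.

How it is judged:
By the outcome, as a careful person would: the job done as asked, in the order asked, and still so for the second after the job is handed in, with the robot touching nothing.
It also fails if it takes over 72 s, if anything falls off the work surface, if the arm or the gripper's body presses on something with over 40 N, if the wrist force passes 120 N, or if a joint passes its speed limit or range.

## Working session

There is one attempt and no reset: what is moved stays moved. The work goes in short steps, Python scripts to look and compute and a tool call to move; the robot and the scene stay as the last step left them, time stands still between calls to the robot, and variables do not carry over. Pictures are saved under pics/ and viewed, at most 10 in all, crops included, and the job is handed in when it is done.

Besides the shell and the picture viewer there is one more tool, called after ">>>" as a command line: name --argument value ..., lists and objects as JSON in quotes. servo_tool: Moves the arm, as the interface text tells. Its arguments: {"type":"object","properties":{"increments":{"type":"array","items":{"type":"array"}},"jaw":{"type":"number"},"grip_force":{"type":"number"}},"required":["increments"]}

```bash
mkdir -p pics; python3 - <<'E'
from station import *
import cv2
s=read_state();print({k:s[k] for k in s})
for n in("side","top"):
    cv2.imwrite(f"pics/{n}0.png",read_camera(n)[:,:,::-1]);print(get_calibration(n))
E
```

```text
{'time_s': 0.0, 'qpos': array([-1.27549949e+00,  2.07413456e-01,  1.54292348e+00,  2.54454220e-06,
        1.39354077e+00, -1.50509300e-01]), 'qd': array([ 0.00102141, -0.00028984,  0.00127485,  0.00251113,  0.00080234,
       -0.000101  ]), 'effort': array([-5.55130118e-04, -3.70876586e+01, -2.81418979e+01,  6.97878515e-02,
        3.60289821e-02, -1.77143952e-04]), 'tcp_pos': array([ 0.24767872, -0.51802383,  0.20430902]), 'eef_rot': array([-3.06164632e+00, -6.93981565e-01,  2.55511141e-04]), 'contact_force': array([ 0.02786727, -0.63707427,  0.41257857]), 'torque': array([ 0.00219374,  0.03396015, -0.02131672]), 'grasp_force': 0.0, 'finger_gap': 0.09412692184902346}
{'intrinsics': array([[411.06772526,   0.        , 278.80295002],
       [  0.        , 411.06772526, 205.75857859],
       [  0.        ,   0.        ,   1.        ]]), 'D': array([-0.06020659,  0.        ,  0.        ,  0.        ,  0.        ]), 'R': array([[-0.78874657, -0.61450524,  0.01619162],
       [-0.42242904,  0.52269617, -0.74050147],
       [ 0.44657873, -0.5909078 , -0.67185966]]), 't': array([0.44198883, 0.37138348, 0.85852142])}
{'intrinsics': array([[405.51415911,   0.        , 282.4645548 ],
       [  0.        , 405.51415911, 211.5199358 ],
       [  0.        ,   0.        ,   1.        ]]), 'D': array([-0.0800605,  0.       ,  0.       ,  0.       ,  0.       ]), 'R': array([[-0.01351967, -0.99988854,  0.00633472],
       [-0.99846986,  0.01316022, -0.05370978],
       [ 0.05362042, -0.00705117, -0.99853649]]), 't': array([0.01516052, 0.5537777 , 1.03501087])}
```

View pics/side0.png

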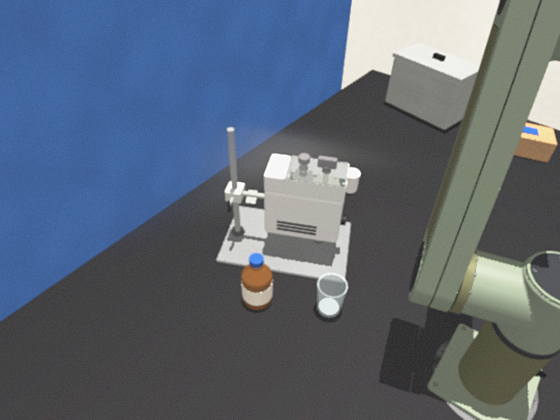

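View pics/top0.png

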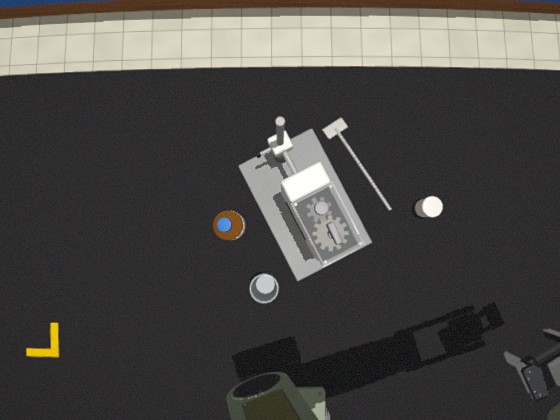

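The side view shows the knob near (304,158) and the grip near (327,163). The top view shows the knob near (320,209) and the grip near (333,233). I'll zoom in on both.

```bash
python3 - <<'E'
import cv2,numpy as np
a=cv2.imread("pics/top0.png")[180:270,280:380];b=cv2.imread("pics/side0.png")[140:200,260:360]
a=cv2.resize(a,None,fx=6,fy=6,interpolation=cv2.INTER_CUBIC)[:, :]
b=cv2.resize(b,None,fx=6,fy=6,interpolation=cv2.INTER_CUBIC)
cv2.imwrite("pics/z1.png",a);cv2.imwrite("pics/z2.png",b)
E
```

```text
(no output)
```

View pics/z1.png

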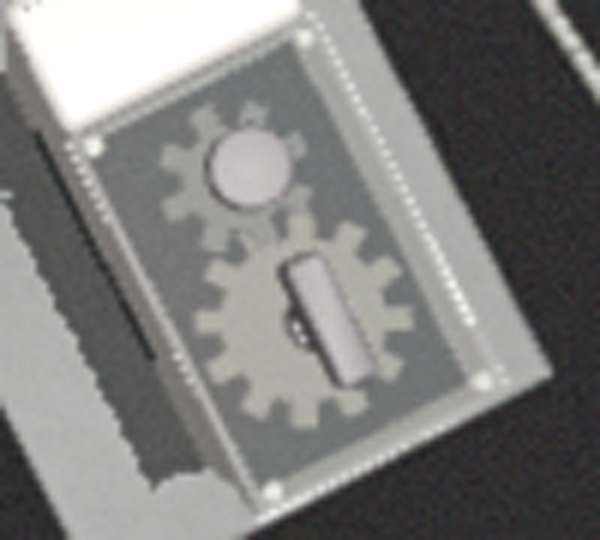

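View pics/z2.png

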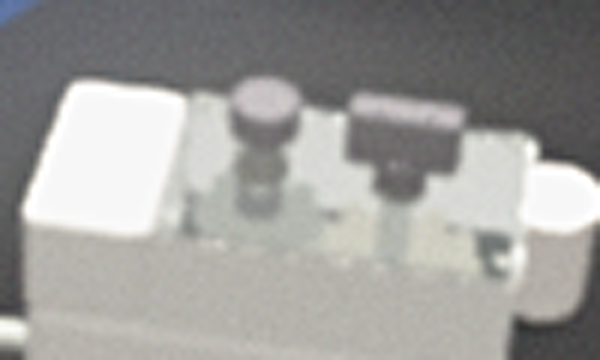

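```bash
cat > h.py <<'E'
from station import *
import cv2,numpy as np
from scipy.spatial.transform import Rotation as Ro
def ray(n,px):
    c=get_calibration(n);u=cv2.undistortPoints(np.array([[px]],float),c["intrinsics"],c["D"])[0,0]
    return -c["R"].T@c["t"], c["R"].T@np.array([u[0],u[1],1])
def onz(n,px,z):
    o,d=ray(n,px);return o+d*(z-o[2])/d[2]
def tri(a,b):
    (o1,d1),(o2,d2)=ray("top",a),ray("side",b)
    s=np.linalg.lstsq(np.c_[d1,-d2],o2-o1,rcond=None)[0];p,q=o1+s[0]*d1,o2+s[1]*d2
    return (p+q)/2,np.linalg.norm(p-q)
def rel(p):
    s=read_state();R=Ro.from_rotvec(s["eef_rot"]).as_matrix();return R.T@(np.array(p)-s["tcp_pos"])
E
python3 - <<'E'
from h import *
np.set_printoptions(precision=4,suppress=True)
z1=lambda u,v:((u+.5)/6-.5+280,(v+.5)/6-.5+180)
z2=lambda u,v:((u+.5)/6-.5+260,(v+.5)/6-.5+140)
k=onz("top",z1(249,168),.300);g=onz("top",z1(330,321),.303)
print("k",k,tri(z1(249,168),z2(266,98)),"g",g,tri(z1(330,321),z2(408,108)))
print(onz("side",z2(266,98),.300),onz("side",z2(408,108),.303))
print(np.linalg.norm(k-g), np.degrees(np.arctan2(*(k-g)[1::-1])))
e=onz("top",z1(300,258),.303)-onz("top",z1(358,384),.303);print("bar",np.degrees(np.arctan2(e[1],e[0])))
a=onz("top",z1(75,131),.265);
s=read_state();R=Ro.from_rotvec(s["eef_rot"]).as_matrix();print(R, "tooly yaw",np.degrees(np.arctan2(R[1,1],R[0,1])))
print(rel(k+[0,0,.03]),rel(g+[0,0,.03]))
E
```

```text
k [ 0.5451 -0.0632  0.3   ] (array([ 0.5444, -0.0637,  0.2998]), np.float64(0.0016068972869761995)) g [ 0.4967 -0.0874  0.303 ] (array([ 0.496 , -0.0877,  0.3037]), np.float64(0.0014408255525889615))
[ 0.5436 -0.0639  0.3   ] [ 0.496  -0.0891  0.303 ]
0.0542389015263699 26.544561453442654
bar 23.75420740485842
[[ 0.9023  0.4312 -0.0006]
 [ 0.4312 -0.9023  0.002 ]
 [ 0.0003 -0.002  -1.    ]] tooly yaw -64.45781988236827
[ 0.4645 -0.2824 -0.1249] [ 0.4104 -0.2815 -0.1279]
```

>>> servo_tool --increments '[[[0.0,0.0,-0.06],0],[[0.04,-0.02,-0.12],0],[[0.09,-0.05,-0.15],0],[[0.14,-0.08,-0.15],0],[[0.19,-0.11,-0.15],0],[[0.24,-0.14,-0.15],0],[[0.29,-0.17,-0.15],0],[[0.34,-0.2,-0.15],0],[[0.39,-0.235,-0.15],0],[[0.44,-0.27,-0.15],0]]' --jaw 1 --grip_force 10

```text
time_s: 1.35
tcp_pos: [0.529, -0.0836, 0.355]
eef_rot: [-3.064, -0.694, 0.001]
contact_force: [0.5, -1.1, 0.1]
finger_gap: 0.0009
grasp_force: 0.0
```

>>> servo_tool --increments '[[[0.0245,-0.0125,0.02],0],[[0.0245,-0.0125,0.02],0],[[0.0245,-0.0125,0.02],0],[[0.0245,-0.0125,0.02],0]]'

```text
time_s: 1.85
tcp_pos: [0.5451, -0.0649, 0.3363]
eef_rot: [3.064, 0.691, 0.001]
contact_force: [1.2, 0.5, 0.6]
finger_gap: 0.0008
grasp_force: 0.0
```

```bash
python3 - <<'E'
from h import *
print(rel([.5445,-.0635,.300]),rel([.4965,-.088,.303]));s=read_state();print(s["tcp_pos"],s["contact_force"],s["torque"],s["finger_gap"],s["time_s"])
a=read_camera("top")[170:270,270:390,::-1];b=read_camera("side")[110:200,250:370,::-1]
cv2.imwrite("pics/c1.png",np.vstack([cv2.resize(x,None,fx=3,fy=3,interpolation=2) for x in(a,b)]))
E
```

```text
[ 9.95902109e-05 -1.58204678e-03  3.62830422e-02] [-5.37681152e-02 -6.56236222e-05  3.32464696e-02]
[ 0.54505001 -0.06494843  0.33628459] [1.20294005 0.4821954  0.61878253] [-0.04739495  0.05750094 -0.00048363] 0.0008034509249673567 1.85
```

View pics/c1.png

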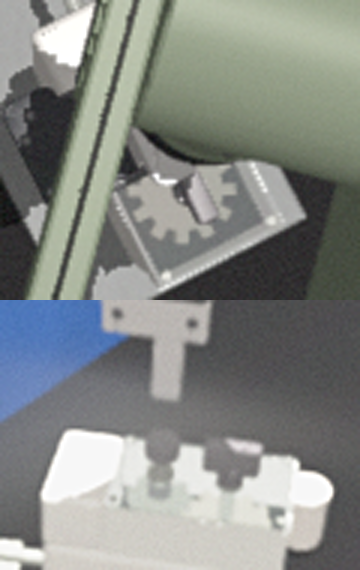

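The side view (lower half) shows the closed fingertips at about (165,400), right above the knob at (162,445). I'll descend.

>>> servo_tool --increments '[[[0,-0.0015,0.01],0],[[0,-0.0015,0.02],0],[[0,-0.0015,0.027],0],[[0,-0.0015,0.03],0],[[0,-0.0015,0.031],0],[[0,-0.0015,0.032],0],[[0,-0.0015,0.032],0]]'

```text
time_s: 2.82
tcp_pos: [0.5447, -0.0623, 0.3037]
eef_rot: [3.064, 0.695, 0.001]
contact_force: [0.1, 0.3, -0.4]
finger_gap: 0.0005
grasp_force: 0.0
```

>>> servo_tool --increments '[[[0,0,0.001],0],[[0,0,0.002],0],[[0,0,0.003],0],[[0,0,0.003],0]]'

```text
time_s: 3.32
tcp_pos: [0.5445, -0.0623, 0.3003]
eef_rot: [-3.064, -0.694, 0.0]
contact_force: [0.1, 0.1, 0.9]
finger_gap: 0.0006
grasp_force: 0.0
```

>>> servo_tool --increments '[[[0,0,0.0005],0],[[0,0,0.001],0],[[0,0,0.0015],0],[[0,0,0.002],0],[[0,0,0.002],0]]'

```text
time_s: 3.95
tcp_pos: [0.5447, -0.0623, 0.2998]
eef_rot: [3.063, 0.694, 0.002]
contact_force: [-1.7, 1.0, 5.1]
finger_gap: 0.0006
grasp_force: 2.8
```

>>> servo_tool --increments '[[[0,0,0.0005],0],[[0,0,0.001],0],[[0,0,0.001],0]]'

```text
time_s: 4.32
tcp_pos: [0.5447, -0.0623, 0.2989]
eef_rot: [3.063, 0.694, 0.002]
contact_force: [-2.6, 1.0, 5.9]
finger_gap: 0.0004
grasp_force: 3.0
```

>>> servo_tool --increments '[[[0,0,0.0005],0],[[0,0,0.001],0],[[0,0,0.0015],0],[[0,0,0.002],0],[[0,0,0.002],0]]'

```text
time_s: 4.95
tcp_pos: [0.5447, -0.0623, 0.2972]
eef_rot: [3.063, 0.694, 0.002]
contact_force: [-3.9, 1.3, 7.0]
finger_gap: 0.0006
grasp_force: 3.5
```

>>> servo_tool --increments '[[[0,0,0.0005],0],[[0,0,0.001],0],[[0,0,0.0015],0],[[0,0,0.0015],0]]'

```text
time_s: 5.45
tcp_pos: [0.5447, -0.0623, 0.2964]
eef_rot: [3.063, 0.694, 0.003]
contact_force: [-3.2, 0.8, 9.1]
finger_gap: 0.0005
grasp_force: 4.5
```

>>> servo_tool --increments '[[[0,0,0.0005],0],[[0,0,0.001],0],[[0,0,0.0015],0],[[0,0,0.002],0],[[0,0,0.002],0]]'

```text
time_s: 6.08
tcp_pos: [0.5447, -0.0623, 0.2948]
eef_rot: [3.063, 0.694, 0.003]
contact_force: [-4.0, 1.5, 11.0]
finger_gap: 0.0005
grasp_force: 5.2
```

>>> servo_tool --increments '[[[0,0,0.0005],0],[[0,0,0.001],0],[[0,0,0.0015],0],[[0,0,0.0015],0]]'

```text
time_s: 6.58
tcp_pos: [0.5447, -0.0623, 0.2936]
eef_rot: [3.063, 0.694, 0.003]
contact_force: [-4.8, 0.3, 11.5]
finger_gap: 0.0002
grasp_force: 5.7
```

>>> servo_tool --increments '[[[0,0,0.0005],0],[[0,0,0.001],0],[[0,0,0.0015],0],[[0,0,0.002],0],[[0,0,0.0025],0],[[0,0,0.0025],0]]'

```text
time_s: 7.32
tcp_pos: [0.5447, -0.0623, 0.2916]
eef_rot: [3.062, 0.694, 0.004]
contact_force: [-4.5, 1.0, 12.3]
finger_gap: 0.0003
grasp_force: 6.6
```

>>> servo_tool --increments '[[[0,0,0.0005],0],[[0,0,0.001],0],[[0,0,0.0015],0],[[0,0,0.0015],0]]'

```text
time_s: 7.82
tcp_pos: [0.5447, -0.0623, 0.2904]
eef_rot: [3.062, 0.694, 0.004]
contact_force: [-5.1, 2.4, 14.8]
finger_gap: 0.0003
grasp_force: 7.1
```

>>> servo_tool --increments '[[[0,0,-0.003],0],[[0,0,-0.008],0],[[0,0,-0.025],0],[[0,0,-0.05],0],[[-0.025,0.0,-0.06],1],[[-0.0538,0.0,-0.06],2],[[-0.0538,0.0,-0.06],2],[[-0.0538,0.0,-0.06],2]]' --jaw 0.15

```text
time_s: 8.82
tcp_pos: [0.4966, -0.0854, 0.3468]
eef_rot: [3.076, 0.641, 0.001]
contact_force: [0.2, 0.6, 0.3]
finger_gap: 0.0399
grasp_force: 0.0
```

```bash
python3 - <<'E'
from h import *
np.set_printoptions(precision=4,suppress=True)
s=read_state();print(rel([.4965,-.088,.303]),s["contact_force"],s["torque"],s["finger_gap"],s["time_s"])
R=Ro.from_rotvec(s["eef_rot"]).as_matrix();print(np.degrees(np.arctan2(R[1,0],R[0,0])))
a=read_camera("top")[170:270,270:390,::-1];b=read_camera("side")[110:200,250:370,::-1]
cv2.imwrite("pics/c2.png",np.vstack([cv2.resize(x,None,fx=3,fy=3,interpolation=2) for x in(a,b)]))
E
```

```text
[-0.0012  0.0023  0.0438] [0.1861 0.5775 0.283 ] [-0.0139 -0.0019 -0.0825] 0.03985135126040216 8.825
23.54135963948157
```

View pics/c2.png

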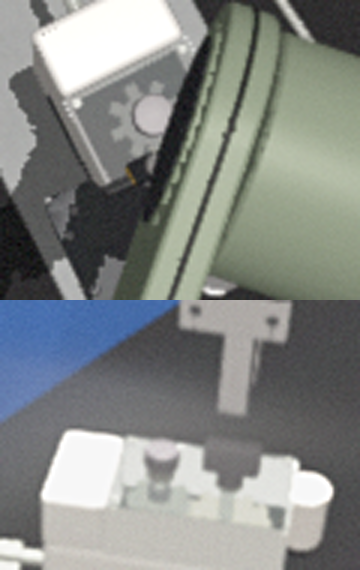

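The lower (side) view shows the knob part-way down at (160,455). The open fingers are at (235,410), directly over the grip at (232,450).

>>> servo_tool --increments '[[[-0.001,0.0023,0.02],0],[[-0.001,0.0023,0.035],0],[[-0.001,0.0023,0.045],0],[[-0.001,0.0023,0.055],0],[[-0.001,0.0023,0.064],0],[[-0.001,0.0023,0.069],0],[[-0.001,0.0023,0.069],0],[[-0.001,0.0023,0.069],0]]'

```text
time_s: 9.93
tcp_pos: [0.4963, -0.0881, 0.2779]
eef_rot: [3.075, 0.641, 0.001]
contact_force: [-0.5, 0.5, -0.2]
finger_gap: 0.0401
grasp_force: 0.0
```

```bash
python3 - <<'E'
from h import *
np.set_printoptions(precision=4,suppress=True)
s=read_state();print(rel([.4965,-.088,.303]),s["contact_force"],s["torque"],s["time_s"])
E
```

```text
[ 0.0003 -0.     -0.0251] [-0.4605  0.4771 -0.1639] [-0.0278  0.0119 -0.0075] 9.925
```

>>> servo_tool --increments '[[[0,0,0],0],[[0,0,0],0],[[0,0,0],0],[[0,0,0],0],[[0,0,0],0],[[0,0,0],0]]' --jaw 1 --grip_force 25

```text
time_s: 10.68
tcp_pos: [0.4964, -0.0888, 0.2776]
eef_rot: [3.074, 0.64, 0.001]
contact_force: [1.7, -4.9, -0.7]
finger_gap: 0.0143
grasp_force: 24.9
```

```bash
cat > r.py <<'E'
from h import *
np.set_printoptions(precision=4,suppress=True)
s=read_state();R=Ro.from_rotvec(s["eef_rot"]).as_matrix();print("yaw",np.degrees(np.arctan2(R[1,0],R[0,0])),s["tcp_pos"],s["contact_force"],"T",s["torque"],s["finger_gap"],s["grasp_force"],s["time_s"])
E
python3 r.py
```

```text
yaw 23.519176221401793 [ 0.4964 -0.0888  0.2776] [ 1.6913 -4.8587 -0.7421] T [-0.7352 -0.3953  0.0615] 0.014264784321352695 24.908558428287506 10.675
```

>>> servo_tool --increments '[[[0,0.0007,0],0],[[0,0.0014,0],0.5],[[0,0.0014,0],1],[[0,0.0014,0],1.5],[[0,0.0014,0],2],[[0,0.0014,0],2]]'

```text
time_s: 11.42
tcp_pos: [0.4964, -0.0888, 0.2776]
eef_rot: [-3.085, -0.587, 0.0]
contact_force: [-1.2, 0.7, 3.4]
finger_gap: 0.0141
grasp_force: 24.9
```

```bash
python3 r.py
```

```text
yaw 21.553407876467645 [ 0.4964 -0.0888  0.2776] [-1.2392  0.6943  3.3802] T [0.0774 0.1327 0.1439] 0.014065717411101917 24.902977645397186 11.425
```

>>> servo_tool --increments '[[[0,0,0],0.7],[[0,0,0],1.4],[[0,0,0],2],[[0,0,0],2]]'

```text
time_s: 11.92
tcp_pos: [0.4965, -0.0888, 0.2776]
eef_rot: [-3.095, -0.533, 0.0]
contact_force: [-2.2, 3.4, 5.2]
finger_gap: 0.0137
grasp_force: 24.9
```

```bash
python3 r.py
```

```text
yaw 19.54736888078323 [ 0.4965 -0.0888  0.2776] [-2.1868  3.3723  5.2209] T [0.4868 0.3271 0.1298] 0.01365435045601589 24.903159141540527 11.925
```

>>> servo_tool --increments '[[[0,0,0],0.7],[[0,0,0],1.4],[[0,0,0],2],[[0,0,0],2]]'

```text
time_s: 12.42
tcp_pos: [0.4965, -0.0888, 0.2776]
eef_rot: [-3.104, -0.479, 0.0]
contact_force: [-1.9, 3.3, 4.7]
finger_gap: 0.0138
grasp_force: 24.9
```

```bash
python3 r.py
```

```text
yaw 17.54567576594859 [ 0.4965 -0.0888  0.2776] [-1.9132  3.3287  4.7281] T [0.5435 0.3688 0.1604] 0.013774823102050285 24.903617799282074 12.425
```

>>> servo_tool --increments '[[[0,0,0],0.7],[[0,0,0],1.4],[[0,0,0],2],[[0,0,0],2]]'

```text
time_s: 12.92
tcp_pos: [0.4964, -0.0888, 0.2776]
eef_rot: [-3.112, -0.425, 0.0]
contact_force: [-1.4, 2.3, 4.9]
finger_gap: 0.0138
grasp_force: 24.9
```

```bash
python3 r.py
```

```text
yaw 15.546777931178648 [ 0.4964 -0.0888  0.2776] [-1.4174  2.2986  4.881 ] T [0.5519 0.3794 0.1478] 0.01377732017549668 24.9044206738472 12.925
```

>>> servo_tool --increments '[[[0,0,0],0.7],[[0,0,0],1.4],[[0,0,0],2],[[0,0,0],2]]'

```text
time_s: 13.42
tcp_pos: [0.4964, -0.0888, 0.2776]
eef_rot: [-3.119, -0.37, 0.0]
contact_force: [-2.4, 3.0, 5.3]
finger_gap: 0.014
grasp_force: 24.9
```

```bash
python3 r.py
```

```text
yaw 13.541947674403996 [ 0.4964 -0.0888  0.2776] [-2.4102  2.9999  5.2782] T [0.5691 0.3966 0.18  ] 0.014011295807731331 24.903240501880646 13.425
```

>>> servo_tool --increments '[[[0,0,0],0.7],[[0,0,0],1.4],[[0,0,0],2],[[0,0,0],2]]'

```text
time_s: 13.92
tcp_pos: [0.4964, -0.0888, 0.2776]
eef_rot: [-3.125, -0.316, 0.0]
contact_force: [-3.5, 2.4, 5.6]
finger_gap: 0.0136
grasp_force: 24.9
```

```bash
python3 r.py
```

```text
yaw 11.539639930135179 [ 0.4964 -0.0888  0.2776] [-3.4739  2.442   5.6385] T [0.5754 0.4003 0.1601] 0.013632477626258604 24.902329444885254 13.925
```

>>> servo_tool --increments '[[[0,0,0],0.7],[[0,0,0],1.4],[[0,0,0],2],[[0,0,0],2]]'

```text
time_s: 14.42
tcp_pos: [0.4965, -0.0888, 0.2776]
eef_rot: [-3.13, -0.261, 0.0]
contact_force: [-2.5, 3.5, 5.1]
finger_gap: 0.0137
grasp_force: 24.9
```

```bash
python3 r.py
```

```text
yaw 9.536021262876478 [ 0.4965 -0.0888  0.2776] [-2.4607  3.5453  5.0888] T [0.5833 0.3757 0.0823] 0.013732261556775567 24.904161393642426 14.425
```

Torque has dropped, so the teeth may have dropped in. I'll make a small further turn to check.

>>> servo_tool --increments '[[[0,0,0],0.5],[[0,0,0],1],[[0,0,0],1]]'

```text
time_s: 14.8
tcp_pos: [0.4964, -0.0888, 0.2776]
eef_rot: [-3.132, -0.234, 0.0]
contact_force: [-1.6, 3.6, 5.1]
finger_gap: 0.0139
grasp_force: 24.9
```

```bash
python3 r.py
```

```text
yaw 8.530281581854572 [ 0.4964 -0.0888  0.2776] [-1.594   3.621   5.0515] T [0.559  0.3323 0.0332] 0.01385951189346977 24.909164607524872 14.8
```

>>> servo_tool --increments '[[[0,0,0],0.5],[[0,0,0],1],[[0,0,0],1]]'

```text
time_s: 15.18
tcp_pos: [0.4965, -0.0888, 0.2776]
eef_rot: [-3.134, -0.206, 0.0]
contact_force: [-2.7, 3.2, 5.6]
finger_gap: 0.0136
grasp_force: 25.0
```

```bash
python3 r.py
```

```text
yaw 7.507324412451456 [ 0.4965 -0.0888  0.2776] [-2.6616  3.2291  5.6391] T [ 0.6199  0.3496 -0.0825] 0.013616649462341588 24.977458119392395 15.175
```

>>> servo_tool --increments '[[[0,0,0],0.4],[[0,0,0],0.8],[[0,0,0],0.8]]'

```text
time_s: 15.55
tcp_pos: [0.4965, -0.0888, 0.2776]
eef_rot: [-3.135, -0.184, 0.0]
contact_force: [-1.5, 3.5, 5.5]
finger_gap: 0.0137
grasp_force: 25.0
```

```bash
python3 r.py
```

```text
yaw 6.714776900875294 [ 0.4965 -0.0888  0.2776] [-1.511   3.4959  5.4587] T [0.4795 0.4026 0.0055] 0.013675849550422644 24.95937556028366 15.55
```

>>> servo_tool --increments '[[[0,0,0],0.4],[[0,0,0],0.8],[[0,0,0],0.8]]'

```text
time_s: 15.92
tcp_pos: [0.4965, -0.0888, 0.2777]
eef_rot: [-3.136, -0.162, 0.0]
contact_force: [-3.1, 2.6, 5.2]
finger_gap: 0.0136
grasp_force: 24.9
```

```bash
python3 r.py
```

```text
yaw 5.928684018311696 [ 0.4965 -0.0888  0.2777] [-3.0766  2.5867  5.2017] T [0.5522 0.3272 0.1178] 0.013577372465695979 24.944548308849335 15.925
```

>>> servo_tool --increments '[[[0,0,0],0.4],[[0,0,0],0.8],[[0,0,0],0.8]]'

```text
time_s: 16.3
tcp_pos: [0.4965, -0.0888, 0.2776]
eef_rot: [-3.137, -0.141, 0.0]
contact_force: [-2.5, 3.2, 4.5]
finger_gap: 0.0139
grasp_force: 24.9
```

```bash
python3 r.py
```

```text
yaw 5.14320651009188 [ 0.4965 -0.0888  0.2776] [-2.4912  3.1712  4.5108] T [0.5752 0.3823 0.145 ] 0.013888920781281183 24.939750730991364 16.3
```

>>> servo_tool --increments '[[[0,0,0],0.4],[[0,0,0],0.8],[[0,0,0],0.8]]'

```text
time_s: 16.68
tcp_pos: [0.4965, -0.0888, 0.2776]
eef_rot: [-3.138, -0.119, 0.0]
contact_force: [-2.4, 4.0, 5.6]
finger_gap: 0.0138
grasp_force: 25.0
```

```bash
python3 r.py
```

```text
yaw 4.354665160975191 [ 0.4965 -0.0888  0.2776] [-2.4326  4.0191  5.5925] T [0.5158 0.4237 0.1914] 0.013806340912283372 24.955797493457794 16.675
```

>>> servo_tool --increments '[[[0,0,0],0.5],[[0,0,0],1.0],[[0,0,0],1.0]]'

```text
time_s: 17.05
tcp_pos: [0.4965, -0.0888, 0.2776]
eef_rot: [-3.139, -0.092, 0.0]
contact_force: [-1.8, 3.6, 4.6]
finger_gap: 0.0142
grasp_force: 25.0
```

```bash
python3 r.py
```

```text
yaw 3.3685768762293713 [ 0.4965 -0.0888  0.2776] [-1.8373  3.5839  4.5672] T [0.5787 0.3243 0.2676] 0.014166083568364176 25.02586930990219 17.05
```

Torque climbs steadily past the rubbing level. To confirm it's solid, I'll reverse through the backlash.

>>> servo_tool --increments '[[[0,0,0],-1],[[0,0,0],-2],[[0,0,0],-3],[[0,0,0],-4],[[0,0,0],-4.5],[[0,0,0],-4.5]]'

```text
time_s: 17.8
tcp_pos: [0.4965, -0.0888, 0.2777]
eef_rot: [-3.133, -0.213, -0.0]
contact_force: [-1.4, 2.7, 5.0]
finger_gap: 0.0137
grasp_force: 25.0
```

```bash
python3 r.py
```

```text
yaw 7.7950283058114005 [ 0.4965 -0.0888  0.2777] [-1.4349  2.7068  5.005 ] T [ 0.5432  0.4029 -0.165 ] 0.01370367455988171 25.002589523792267 17.8
```

>>> servo_tool --increments '[[[0,0,0],-0.7],[[0,0,0],-1.5],[[0,0,0],-1.5]]'

```text
time_s: 18.18
tcp_pos: [0.4965, -0.0888, 0.2776]
eef_rot: [-3.13, -0.254, -0.0]
contact_force: [-2.0, 3.3, 5.6]
finger_gap: 0.0136
grasp_force: 25.1
```

```bash
python3 r.py
```

```text
yaw 9.26590800596237 [ 0.4965 -0.0888  0.2776] [-2.0153  3.2531  5.5508] T [ 0.5805  0.3573 -0.3684] 0.013596003866735441 25.08876085281372 18.175
```

Solid both ways, at +0.27 and −0.37 N m, so the teeth are in mesh. I'll ease to the middle of the backlash, release and go back over the knob.

>>> servo_tool --increments '[[[0,0,0],1],[[0,0,0],2],[[0,0,0],2.7],[[0,0,0],2.7]]'

```text
time_s: 18.68
tcp_pos: [0.4965, -0.0888, 0.2776]
eef_rot: [-3.135, -0.181, 0.0]
contact_force: [-2.9, 3.3, 5.6]
finger_gap: 0.0138
grasp_force: 25.0
```

>>> servo_tool --increments '[[[0,0,0],0],[[0,0,0],0],[[0,0,0],0],[[0,0,0],0],[[0,0,-0.02],0],[[0,0,-0.04],0],[[0,0,-0.07],0],[[0,0,-0.07],0]]' --jaw 0.15

```text
time_s: 19.68
tcp_pos: [0.498, -0.0898, 0.35]
eef_rot: [3.134, 0.182, 0.008]
contact_force: [0.0, -0.1, -0.7]
finger_gap: 0.0399
grasp_force: 0.0
```

```bash
python3 r.py; python3 -c "
from h import *
print(rel([.5447,-.0623,.290]))"
```

```text
yaw 6.638905765805636 [ 0.498  -0.0898  0.35  ] [ 0.0005 -0.1496 -0.6861] T [0.0233 0.0798 0.0186] 0.039932238627509616 0.0 19.675
[ 0.04926098 -0.02209127  0.06022995]
```

>>> servo_tool --increments '[[[0.025,-0.011,0],0],[[0.0493,-0.022,0],0],[[0.0493,-0.022,0],0],[[0.0493,-0.022,0.02],0],[[0.0493,-0.022,0.04],0],[[0.0493,-0.022,0.052],0],[[0.0493,-0.022,0.055],0],[[0.0493,-0.022,0.055],0]]' --jaw 1 --grip_force 10

```text
time_s: 20.68
tcp_pos: [0.543, -0.0619, 0.2927]
eef_rot: [3.136, 0.182, 0.0]
contact_force: [-0.0, 0.6, -0.2]
finger_gap: 0.0006
grasp_force: 0.0
```

>>> servo_tool --increments '[[[0,0,0.001],0],[[0,0,0.002],0],[[0,0,0.003],0],[[0,0,0.004],0],[[0,0,0.005],0],[[0,0,0.005],0]]'

```text
time_s: 21.42
tcp_pos: [0.5433, -0.0618, 0.2895]
eef_rot: [3.136, 0.182, 0.003]
contact_force: [-2.6, 0.4, 7.0]
finger_gap: 0.0003
grasp_force: 3.4
```

>>> servo_tool --increments '[[[0,0,0.0007],0],[[0,0,0.0014],0],[[0,0,0.002],0],[[0,0,0.002],0]]'

```text
time_s: 21.92
tcp_pos: [0.5433, -0.0618, 0.2877]
eef_rot: [3.135, 0.182, 0.003]
contact_force: [-3.1, 0.9, 7.9]
finger_gap: 0.0004
grasp_force: 3.7
```

>>> servo_tool --increments '[[[0,0,0.0007],0],[[0,0,0.0014],0],[[0,0,0.002],0],[[0,0,0.002],0]]'

```text
time_s: 22.42
tcp_pos: [0.5433, -0.0618, 0.2858]
eef_rot: [3.135, 0.182, 0.003]
contact_force: [-2.8, 0.2, 7.3]
finger_gap: 0.0007
grasp_force: 3.9
```

>>> servo_tool --increments '[[[0,0,0.0005],0],[[0,0,0.001],0],[[0,0,0.0015],0],[[0,0,0.0015],0]]'

```text
time_s: 22.92
tcp_pos: [0.5434, -0.0618, 0.2852]
eef_rot: [3.135, 0.182, 0.004]
contact_force: [-4.3, 0.8, 11.4]
finger_gap: 0.0006
grasp_force: 5.3
```

Force is rising at the cushioned stop. I'll push it home to about 18–20 N.

>>> servo_tool --increments '[[[0,0,0.0005],0],[[0,0,0.001],0],[[0,0,0.0015],0],[[0,0,0.0015],0]]'

```text
time_s: 23.42
tcp_pos: [0.5434, -0.0618, 0.2851]
eef_rot: [3.135, 0.182, 0.005]
contact_force: [-6.3, 0.9, 15.3]
finger_gap: 0.0008
grasp_force: 7.7
```

>>> servo_tool --increments '[[[0,0,0.0005],0],[[0,0,0.001],0],[[0,0,0.001],0]]'

```text
time_s: 23.8
tcp_pos: [0.5434, -0.0618, 0.2851]
eef_rot: [3.135, 0.182, 0.006]
contact_force: [-7.2, 0.4, 18.3]
finger_gap: 0.0007
grasp_force: 9.2
```

>>> servo_tool --increments '[[[0,0,-0.004],0],[[0,0,-0.01],0],[[0,0,-0.03],0],[[0,0,-0.06],0],[[-0.04,0.02,-0.08],0],[[-0.08,0.05,-0.09],0],[[-0.12,0.09,-0.09],0],[[-0.16,0.13,-0.09],0],[[-0.2,0.17,-0.09],0],[[-0.2,0.17,-0.09],0]]'

```text
time_s: 25.05
tcp_pos: [0.362, -0.2562, 0.3689]
eef_rot: [-3.137, -0.171, 0.002]
contact_force: [-0.2, 1.4, -1.0]
finger_gap: 0.0008
grasp_force: 0.0
```

```bash
python3 - <<'E'
from h import *
s=read_state();print(s["tcp_pos"],s["contact_force"],s["time_s"])
a=read_camera("top")[170:270,270:390,::-1];b=read_camera("side")[110:200,250:370,::-1]
cv2.imwrite("pics/c3.png",np.vstack([cv2.resize(x,None,fx=3,fy=3,interpolation=2) for x in(a,b)]))
E
```

```text
[ 0.36195654 -0.25621656  0.36888434] [-0.24257342  1.35696456 -1.03440391] 25.05
```

View pics/c3.png

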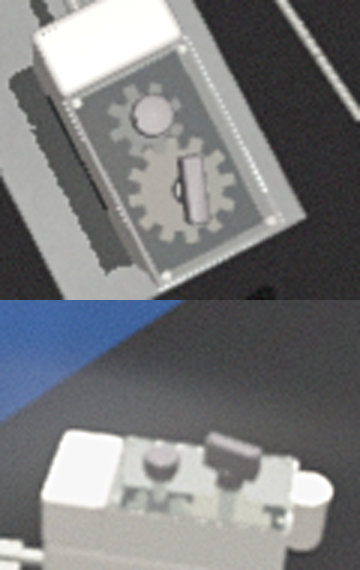

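The pictures show the gears interleaved, with the knob fully down at (160,460) in the side view. The grip has turned to (192,188) in the top view, and the arm is clear.

```bash
python3 -c "
from station import *
print(sign_off())"
```

```text
the job is handed in; nothing more can be done
None
```

The stirrer is in gear: the teeth dropped in and the spindle went solid both ways. I then pushed the knob home to its stop (about 18 N) and let go, and handed the job in at about 25 s with the arm clear.

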